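Set up the sanding station that holds the bare paddle blade

TASK

One extraction box carries the bare, pale paddle blade that is to be sanded next, the other the dark varnished one that is drying. Slide the bare blade square and flush up against the fence at the far end of the box it lies on, slide that box's shutter fully open, and slide the other box's shutter fully shut. Leave the varnished blade and everything else on the bench undisturbed.

Things in the scene. Friction and masses are not known exactly. Their poses are not given: they have to be found in the camera images.
- box_left: The left one (robot's left) of two identical green extraction boxes fixed to the bench, 310 (x) by 250 (y) by 70 mm high. Origin: centre of its underside, on the bench; x points away from the robot, y to its left. Its flat top (70 above the bench) carries a fence at the far end, a paddle blade in the middle and a shuttered extraction port in the near third.
- box_right: The right one (robot's right) of two identical green extraction boxes fixed to the bench, 310 (x) by 250 (y) by 70 mm high. Origin: centre of its underside, on the bench; x points away from the robot, y to its left. Its flat top (70 above the bench) carries a fence at the far end, a paddle blade in the middle and a shuttered extraction port in the near third.
- fence_left (a point): Middle of the foot of the left box's fence, on its near face: a dark wooden strip 30 mm high, 15 thick and 230 long along the box's y, standing on the box top; this point is at box x = +115, y = 0, z = 70. Axes as the box.
- port_left (a point): Centre of the left box's round black port, 96 mm across, at box x = -95, y = -55, z = 70. An aluminium shutter plate, 108 (x) by 110 (y), slides along box y over it between two rails 8 high at box x = -38 and -152. Axes as the box.
- fence_right (a point): Middle of the foot of the right box's fence, on its near face: a dark wooden strip 30 mm high, 15 thick and 230 long along the box's y, standing on the box top; this point is at box x = +115, y = 0, z = 70. Axes as the box.
- port_right (a point): Centre of the right box's round black port, 96 mm across, at box x = -95, y = -55, z = 70. An aluminium shutter plate, 108 (x) by 110 (y), slides along box y over it between two rails 8 high at box x = -38 and -152. Axes as the box.
- shutter_left (a joint): Position (m) of the left box's shutter: 0 = shut, plate covers the port, tab at box y = -55 mm; 0.105 = fully open, slid along the box's +y (the robot's left) to its end stop, tab at box y = +50 mm. Stays where it is left; about 2 N to slide.
- shutter_right (a joint): Position (m) of the right box's shutter: 0 = shut, plate covers the port, tab at box y = -55 mm; 0.105 = fully open, slid along the box's +y (the robot's left) to its end stop, tab at box y = +50 mm. Stays where it is left; about 2 N to slide.
- tab_left (a point): Middle of the top edge of the left shutter's upright orange tab: 40 long (box x), 12 thick (box y), rising from the shutter plate (3 to 5 above the box top) to 42 above the box top, i.e. 112 above the bench; it always lies at box x = -120.
- tab_right (a point): Middle of the top edge of the right shutter's upright orange tab: 40 long (box x), 12 thick (box y), rising from the shutter plate (3 to 5 above the box top) to 42 above the box top, i.e. 112 above the bench; it always lies at box x = -120.
- blade_bare: Bare wooden paddle blade, pale, unfinished. Lies flat on one of the two boxes, which one varies. About 190 mm long along its y, 34 thick: a flat middle 84 wide (x) and 100 long with straight edges, a half-round tip (radius 42) at the +y end, a round shaft stub (30 across, 50 long) at the -y end; 0.28 kg. Origin: centre of the underside of the middle part.
- blade_varnished: Varnished paddle blade, dark red-brown, same shape; not to be disturbed. Lies flat on one of the two boxes, which one varies. About 190 mm long along its y, 34 thick: a flat middle 84 wide (x) and 100 long with straight edges, a half-round tip (radius 42) at the +y end, a round shaft stub (30 across, 50 long) at the -y end; 0.28 kg. Origin: centre of the underside of the middle part.
- plane: Wooden hand plane, dark, 200 long (x) by 60, 95 high with handle, bystander; origin at centre of underside.
- paint_tin: Red-labelled paint tin, 90 across, 110 high, bystander; origin at centre of underside.
- glue_bottle: Green glue bottle with a yellow label and orange cap, 60 across, 170 high, bystander; origin at centre of underside.
- mallet: Wooden mallet lying down, head 60 by 110 by 60 high, handle 200 long towards its -x, bystander; origin under the head's centre.
- sanding_block: Cork sanding block, 60 by 110 by 30 high, bystander; origin at centre of underside.
- mug: Blue mug, 80 across, 90 high, bystander; origin at centre of underside.
Things that resemble listed ones, but are neither listed nor needed, are in the scene too. There is more than one size of the blade_bare; the one meant has the size given above.

How it is judged:
By the outcome, as a careful person would: the job done as asked, in the order asked, and still so for the second after the job is handed in, with the robot touching nothing.
It also fails if it takes over 58 s, if anything falls off the work surface, if the arm or the gripper's body presses on something with over 40 N, if the wrist force passes 120 N, or if a joint passes its speed limit or range.

ROBOT

A 7-joint arm with a two-finger parallel gripper is mounted at the origin on the work surface. World frame = base frame: x ahead of the robot, y to its left, z up, the work surface at z = 0. Lengths are in m, angles in rad, forces in N, time in s.
With the tool pointing down it reaches from about 0.4 to 0.85 m from the base axis. Payload 10.4 kg.
Tool frame: the origin (TCP) lies midway between the tips of the shut fingers; the grasp point (between the pads) lies r.grip_point_offset behind it (r.grip_point_offset is the distance from the TCP to the grasp point, in m); z points along the fingers, y is the line along which they close (so a half turn about z gives the same grasp; the last joint's range is limited). The gripper opens to 87 mm and grips with 3 to 60 N. Pads are 19 mm wide; open, the fingers measure 117 mm over their backs; the gripper's body (75 mm by 190 mm) begins 51 mm behind the grasp point.
Start: joints at [1.276, 0.332, -0.065, 1.46, 0.022, 1.35, -0.088], TCP at [0.168, -0.602, 0.223] pointing down, gripper open.
Joint ranges: [-2.6, 2.6], [-0.5, 2.12], [-1.47, 1.34], [0.16, 2.42], [-1.27, 4.41], [0.06, 2.06], [-2.6, 2.6]. Speed limits (rad/s): [2.22, 2.22, 2.79, 2.79, 3.14, 3.14, 3.14].

INTERFACE

Orientations are given as a unit quaternion [x, y, z, w].
In Python, from bench import r gives the robot as it stands.
- The arm moves only by the tool play_rows, never from a script. Its arguments are lists of equal length, an entry for each row: "claw": the closure, from 0 (fully open) to 1 (shut); "delta_pos": the shift along the tool's x, y, z scaled (see below), a list of three; "delta_rot": the turn, a rotation vector about the tool's x, y, z scaled (see below), a list of three. A call has 1 to 8 rows; each row shifts and turns the commanded pose from where the row before left it, along the tool's axes as they then stand; what a row does not reach is not made up. The controller multiplies each number of a shift by 200 mm and each number of a turn by pi rad. A row lasts 1/10 s, in which the tool goes at most 50 mm and 8.59 degrees, less where a joint would pass 70% of its speed; a pose out of reach is approached as far as the arm can. A call with a number of a shift or a turn outside -1 to 1 is refused whole. A call with a gripper value outside its range is refused whole. The fingers move at their own pace and stop on an object; "squeeze" is the grip in N (left out, the last holds). Time passes only in rows, so rows that do not move let the fingers close. It gives the time, the measured TCP pose, the force, the opening and the grip force at its end, in the units of the state.
- r.read_state(): the state, without advancing time (a new reading comes with each control period).
- r.camera(name): name is "scene" or "top" or "wrist"; returns a dict with "pixels" (400x640x3 uint8, red, green, blue), "camera_matrix" (3x3 intrinsics, pixels), "D" ([k1, k2, p1, p2, k3] as OpenCV has them; the pictures are not rectified), "cam_to_world" (4x4, takes a point from camera to world coordinates); the wrist camera has in their place "hand_eye" (4x4, takes a point from camera to tool coordinates, whose origin is the TCP and whose axes are the flange's). Camera axes: x right, y up, looking along -z (the intrinsics and any distortion apply to the point x, -y, -z); pixel columns grow to the right and rows downward; lengths in m; the calibration is good to about 2 mm. A picture is of the moment at which its call begins: read the wrist's pose just before it. There is no depth.
- r.close_job(): hands the job in; it is judged then, once.
The state is a dict: "time": time; "joint_positions": joint angles; "joint_vel": joint speeds; "joint_torque": joint torques, N m; "ee_pos": TCP position; "eef_rot": TCP orientation; "ft_force": force on the tool from outside, world axes, zero at the start; "torque": the same for the moment, N m; "width": finger opening in m; "grip_force": force on a finger pad.
Only numpy, scipy, OpenCV 4.12 (cv2) and the standard library are available. Lean on these libraries where they do the work, as an engineer would, in place of code of your own. Each camera call takes 0.05 s, during which the arm holds its last target. There are 200 camera calls.

## Working session

There is one attempt and no reset: what is moved stays moved. The work goes in short steps, Python scripts to look and compute and a tool call to move; the robot and the scene stay as the last step left them, time stands still between calls to the robot, and variables do not carry over. Pictures are saved under pics/ and viewed, at most 10 in all, crops included, and the job is handed in when it is done.

Besides the shell and the picture viewer there is one more tool, called after "Emit:" by a JSON object that holds its "op" and its "data". play_rows: Moves the arm, as the interface text tells. Shifts and turns lie within -1 to 1; 1 stands for 200 mm of shift or pi rad of turn. Its arguments: {"type":"object","properties":{"claw":{"type":"array"},"delta_pos":{"type":"array"},"delta_rot":{"type":"array"},"squeeze":{"type":"number"}},"required":["claw","delta_pos","delta_rot"]}

```bash
mkdir -p pics
cat > h.py <<'E'
import numpy as np, cv2
from bench import r
def snap(n,f):
    c=r.camera(n); cv2.imwrite(f'pics/{f}.png',c['pixels'][:,:,::-1]); 
    np.savez(f'pics/{f}.npz',**{k:np.array(v) for k,v in c.items()}); return c
def cast(c,uv,z,T=None):
    "pixels -> world points on plane z"
    T=np.array(c['cam_to_world'] if T is None else T)
    p=cv2.undistortPoints(np.array(uv,float).reshape(-1,1,2),np.array(c['camera_matrix']),np.array(c['D'])).reshape(-1,2)
    d=np.c_[p[:,0],-p[:,1],-np.ones(len(p))]@T[:3,:3].T; o=T[:3,3]
    return o+d*((z-o[2])/d[:,2])[:,None]
def load(f): return dict(np.load(f'pics/{f}.npz'))
E
python3 - <<'E'
from h import *
s=r.read_state(); print(s, r.grip_point_offset)
for n in('top','scene'): c=snap(n,n+'0'); print(c['cam_to_world'])
E
```

```text
{'time': 0.0, 'joint_positions': array([ 1.27641361,  0.33287951, -0.06471941,  1.46093768,  0.0215502 ,
        1.3498856 , -0.08851016]), 'joint_vel': array([-0.00076761,  0.00037427,  0.00029777, -0.0007945 , -0.00024564,
        0.00088715,  0.00129498]), 'joint_torque': array([-9.56452436e-05, -6.23257470e+01,  2.42417562e-02, -3.89893055e+01,
       -6.14387915e-02,  3.98320402e-02,  1.47364744e-04]), 'ee_pos': array([ 0.16769998, -0.60168259,  0.22175093]), 'eef_rot': array([ 9.90779491e-01,  1.35482463e-01, -1.01062908e-04, -7.01571644e-04]), 'ft_force': array([-0.18028815, -0.41253285,  0.09721642]), 'torque': array([-0.03076813,  0.02174719, -0.01350303]), 'grip_force': 0.0, 'width': 0.0874978129319844} 0.0187
[[ 0.0286704   0.98725543 -0.15653982  0.28094543]
 [-0.99934464  0.03177171  0.01734498  0.07344086]
 [ 0.02209746  0.15593994  0.98751934  1.43681557]
 [ 0.          0.          0.          1.        ]]
[[-0.27771672 -0.6895646   0.66886028  1.57019737]
 [ 0.96054143 -0.21039694  0.18191562  0.35473257]
 [ 0.01528358  0.69298902  0.72078612  1.2811864 ]
 [ 0.          0.          0.          1.        ]]
```

View pics/top0.png

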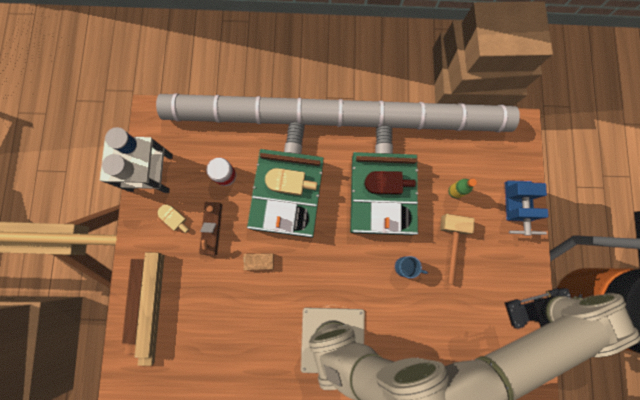

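View pics/scene0.png

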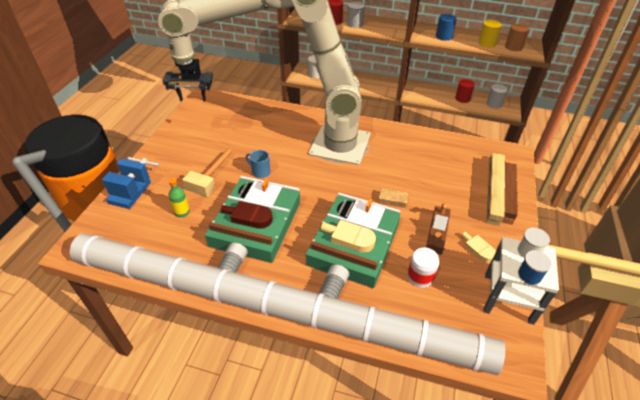

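The top view shows two candidates for the bare blade. The full-size one is at (288,181) on the left box, and a smaller pale one is at (172,218) on the bench. The one on the box fits, since the target lies on a box and is about 190 mm long. The varnished blade is at (388,182) on the right box. Both shutters are partly open, with tabs near (280,221) and (391,221). Next I'll take an enlarged crop and measure.

Run:
```python
from h import *
c=load('top0'); im=c['pixels']; hsv=cv2.cvtColor(im,cv2.COLOR_RGB2HSV)
cv2.imwrite('pics/crop1.png',cv2.resize(im[140:250,150:430],None,fx=2.8,fy=2.8,interpolation=cv2.INTER_CUBIC)[:,:,::-1])
def big(m,lo=30):
    n,l,s,ce=cv2.connectedComponentsWithStats(m.astype('uint8')); return [(l==i) for i in range(1,n) if s[i,4]>lo]
H,S,V=[hsv[...,i].astype(int) for i in range(3)]
g=(H>50)&(H<90)&(S>80)
for nm,x0,x1 in(('L',240,330),('R',345,425)):
    m=np.zeros_like(g); m[140:245,x0:x1]=g[140:245,x0:x1]
    pts=np.argwhere(m)[:,::-1].astype(np.float32)
    w=cast(c,pts,.07)[:,:2].astype(np.float32)
    rc=cv2.minAreaRect(w); print(nm,'box rect',rc)
    o=np.zeros_like(g); o[205:240,x0:x1]=((H<14)&(S>130)&(V>150))[205:240,x0:x1]
    p=np.argwhere(o)[:,::-1]; print(' tab px',p.mean(0),len(p),cast(c,[p.mean(0)],.105))
pale=(H>15)&(H<30)&(S>40)&(S<150)&(V>170)
for m in big(pale,80):
    p=np.argwhere(m)[:,::-1].astype(np.float32)
    if 150<p[:,0].mean()<330 and 140<p[:,1].mean()<260:
        w=cast(c,p,.104)[:,:2].astype(np.float32); print('pale',p.mean(0),len(p),cv2.minAreaRect(w))
```

```text
L box rect ((0.550662100315094, 0.19218876957893372), (0.2425384372472763, 0.29642680287361145), 84.22669219970703)
 tab px [251.29508197 226.71516393] 488 [[0.40580661 0.30818495 0.105     ]]
R box rect ((0.5559535622596741, -0.18042302131652832), (0.24617522954940796, 0.30441024899482727), 89.6366195678711)
 tab px [355.19354839 225.375     ] 248 [[ 0.42238248 -0.06896184  0.105     ]]
pale [287.05212 180.60782] 844 ((0.5802481770515442, 0.17493975162506104), (0.18897250294685364, 0.08174663782119751), 82.9702377319336)
pale [170.73903 217.17552] 433 ((0.42541590332984924, 0.5948793888092041), (0.12963318824768066, 0.05730688199400902), 48.63071060180664)
```

View pics/crop1.png

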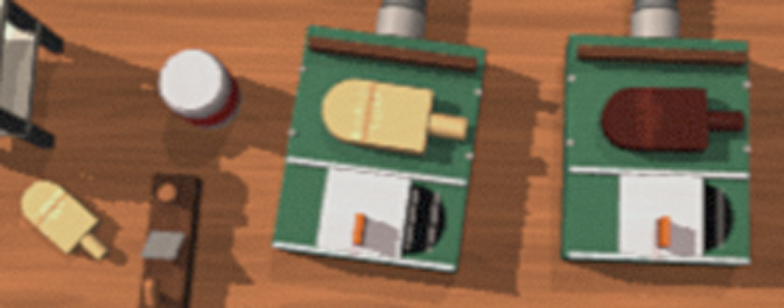

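The crop confirms it: the blade on the left box measures 189 x 82 mm, and the bench one only 130 x 57 mm. Going over the left box for a wrist view.

Emit:
{"op": "play_rows", "data": {"claw": [0,0,0,0,0,0,0,0], "delta_pos": [[0.19,-0.04,-0.08],[0.19,-0.04,-0.08],[0.19,-0.04,-0.08],[0.19,-0.04,-0.08],[0.19,-0.04,-0.08],[0.19,-0.04,-0.08],[0.19,-0.04,-0.08],[0.19,-0.04,-0.08]], "delta_rot": [[0,0,0],[0,0,0],[0,0,0],[0,0,0],[0,0,0.04],[0,0,0.04],[0,0,0.04],[0,0,0]]}}

```text
time: 0.9
ee_pos: [0.4544, -0.4852, 0.3514]
eef_rot: [0.999, -0.055, 0.0, 0.0]
ft_force: [0.7, -0.5, 1.1]
width: 0.0873
grip_force: 0.0
```

```bash
cat >> h.py <<'E'
from scipy.spatial.transform import Rotation as R
def plan(target,yaw_deg):
    "world shift and yaw (tool x heading, tool down) -> tool-frame scaled units"
    s=r.read_state(); q=R.from_quat(s['eef_rot']); M=q.as_matrix()
    d=M.T@(np.array(target)-s['ee_pos'])/.2
    want=R.from_euler('z',yaw_deg,degrees=True)*R.from_euler('x',180,degrees=True)
    print('t',s['time'],'pos',s['ee_pos'].round(4),'yaw',np.degrees(np.arctan2(M[1,0],M[0,0])).round(2),
      'shift',d.round(4),'rot',((q.inv()*want).as_rotvec()/np.pi).round(4),'F',s['ft_force'].round(1),'w',round(s['width'],4))
E
python3 -c "
from h import *
plan([.46,.17,.40],-6.5)"
```

```text
t 0.9 pos [ 0.4544 -0.4852  0.3514] yaw -6.26 shift [-0.3295 -3.2596 -0.2434] rot [ 0.     -0.      0.0013] F [ 0.7 -0.5  1.1] w 0.0873
```

Emit:
{"op": "play_rows", "data": {"claw": [0,0,0,0,0,0,0,0], "delta_pos": [[-0.02,-0.24,-0.02],[-0.02,-0.24,-0.02],[-0.02,-0.24,-0.02],[-0.02,-0.24,-0.02],[-0.02,-0.24,-0.02],[-0.02,-0.24,-0.02],[-0.02,-0.24,-0.02],[-0.02,-0.24,-0.02]], "delta_rot": [[0,0,0],[0,0,0],[0,0,0],[0,0,0],[0,0,0],[0,0,0],[0,0,0],[0,0,0]]}}

```text
time: 1.7
ee_pos: [0.461, -0.0991, 0.3825]
eef_rot: [0.999, -0.053, -0.0, 0.0]
ft_force: [1.5, 1.0, 0.4]
width: 0.0867
grip_force: 0.0
```

Emit:
{"op": "play_rows", "data": {"claw": [0,0,0,0,0,0,0,0], "delta_pos": [[-0.02,-0.23,-0.02],[-0.02,-0.23,-0.02],[-0.02,-0.23,-0.02],[-0.02,-0.23,-0.02],[-0.02,-0.23,-0.02],[-0.02,-0.2,0],[0,0,0],[0,0,0]], "delta_rot": [[0,0,0],[0,0,0],[0,0,0],[0,0,0],[0,0,0],[0,0,0],[0,0,0],[0,0,0]]}}

```text
time: 2.5
ee_pos: [0.4657, 0.1705, 0.4021]
eef_rot: [0.999, -0.052, -0.0, 0.0]
ft_force: [-0.3, -0.3, 0.5]
width: 0.0872
grip_force: 0.0
```

```bash
python3 -c "
from h import *
plan([.46,.17,.40],-6.5)
s=r.read_state(); c=r.camera('wrist')
T=np.eye(4);T[:3,:3]=R.from_quat(s['eef_rot']).as_matrix();T[:3,3]=s['ee_pos']
c['cam_to_world']=T@np.array(c['hand_eye'])
cv2.imwrite('pics/w1.png',c['pixels'][:,:,::-1]); np.savez('pics/w1.npz',**{k:np.array(v) for k,v in c.items()})
print(c['cam_to_world'].round(3))"
```

```text
t 2.5 pos [0.4657 0.1705 0.4021] yaw -5.91 shift [-0.0281  0.0056  0.0107] rot [0.0001 0.0002 0.0033] F [-0.3 -0.3  0.5] w 0.0872
[[-0.103  0.953  0.285  0.544]
 [-0.995 -0.099 -0.029  0.161]
 [ 0.    -0.286  0.958  0.564]
 [ 0.     0.     0.     1.   ]]
```

View pics/w1.png

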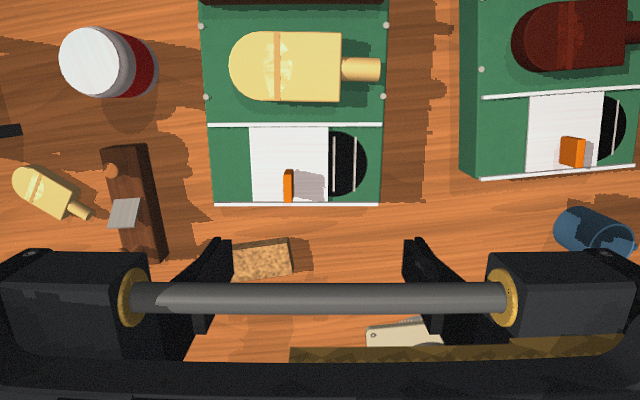

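The wrist view shows the bare blade with its near edge at y≈101, columns 240–340. The rails are at rows 125 and 205, the left tab's top is near (288,172), and the right tab's is near (571,140). The fence foot is at row ≈2. Fitting lines now.

```bash
cat > m.py <<'E'
from h import *
import sys
c=load(sys.argv[1]); im=c['pixels']; hsv=cv2.cvtColor(im,cv2.COLOR_RGB2HSV); H,S,V=[hsv[...,i].astype(int) for i in range(3)]
def line(p,z):
    w=cast(c,p,z)[:,:2].astype(np.float32); vx,vy,x,y=cv2.fitLine(w,cv2.DIST_HUBER,0,.01,.01).ravel()
    a=np.degrees(np.arctan2(vy,vx)); a=a%180-90  # box yaw
    return a,np.array([x,y])
white=(S<60)&(V>150)
def rail(u0,u1,v0,v1):
    p=[(u,v0+np.argwhere(white[v0:v1,u]).mean()) for u in range(u0,u1) if white[v0:v1,u].any()]
    return line(p,.078)
E
cat > m1.py <<'E'
from m import *
print('upper L',rail(212,247,117,133),rail(335,380,117,133)); 
print('L lower',rail(216,246,198,210),rail(216,378,198,210))
print('R lower',rail(482,630,160,185))
print('R upper',rail(486,524,85,103))
pale=((H>15)&(H<32)&(S>40)&(S<170)&(V>140)).astype('uint8')
n,l,s,ce=cv2.connectedComponentsWithStats(pale); i=l[70,300]; m=l==i
cols=[(u,np.argwhere(m[:,u]).max()+.5) for u in range(252,336)]; a,p=line(cols,.085); print('near edge z.085',a,p, 'v',cols[0],cols[-1]); print('at z.104',line(cols,.104))
top=[(u,np.argwhere(m[:,u]).min()-.5) for u in range(275,336)]; print('far edge z.104',line(top,.104), 'blade cols',np.argwhere(m)[:,1].min(),np.argwhere(m)[:,1].max())
dark=[[u]+list(np.argwhere((H[:12,u]>45)&(H[:12,u]<95)&(S[:12,u]>60))[:1].ravel()) for u in range(205,385,20)]; print('fence foot',dark)
p=[d for d in dark if len(d)==2]; print(line(p,.07))
# left box ends: green extents along row between rails
for v in(150,180):
    g=np.argwhere((H[v]>45)&(H[v]<95)&(S[v]>60)).ravel(); print(v,g[(g>190)&(g<400)].min(),g[(g>190)&(g<400)].max(), cast(c,[(g[(g>190)&(g<400)].min(),v),(g[(g>190)&(g<400)].max(),v)],.07).round(4).tolist())
o=((H<15)&(S>170)&(V>180)).astype('uint8'); n,l,s,ce=cv2.connectedComponentsWithStats(o)
for i in range(1,n):
    if s[i,4]>60: print('orange',s[i],ce[i])
g=(H>45)&(H<95)&(S>60)
E
python3 m1.py w1
```

```text
upper L (np.float32(-5.236328), array([0.51986164, 0.28609177], dtype=float32)) (np.float32(-5.762848), array([0.50083923, 0.10360101], dtype=float32))
L lower (np.float32(-4.864868), array([0.40642247, 0.3028302 ], dtype=float32)) (np.float32(-6.4177475), array([0.39778078, 0.21229848], dtype=float32))
R lower (np.float32(-0.23843384), array([ 0.4076805 , -0.15669669], dtype=float32))
R upper (np.float32(-0.63951874), array([ 0.5210161, -0.0910719], dtype=float32))
near edge z.085 -7.315056 [0.5411599  0.19419627] v (252, np.float64(98.5)) (335, np.float64(101.5))
at z.104 (np.float32(-7.3150787), array([0.54127246, 0.1928722 ], dtype=float32))
far edge z.104 (np.float32(-6.0246735), array([0.62184423, 0.17071271], dtype=float32)) blade cols 228 380
fence foot [[205, np.int64(5)], [225, np.int64(5)], [245, np.int64(5)], [265, np.int64(5)], [285, np.int64(4)], [305, np.int64(4)], [325, np.int64(4)], [345, np.int64(4)], [365, np.int64(5)]]
(np.float32(-6.045006), array([0.66287667, 0.19032633], dtype=float32))
150 209 381 [[0.4868, 0.3219, 0.07], [0.4611, 0.0783, 0.07]]
180 212 380 [[0.443, 0.3258, 0.07], [0.4175, 0.0821, 0.07]]
orange [577 139   9  29 136] [580.68382353 153.02941176]
```

Left box: yaw about −6.0°, centre about (0.548, 0.192). The rails and fence agree with it to 1 mm. The blade's near edge is at box x≈−7, so it has to travel about 38 mm. I'll push it with both fingers part open so it squares up.

```bash
python3 -c "
from h import *
plan([.5077,.1886,.15],-6.0)"
```

```text
t 2.55 pos [0.466  0.1693 0.4022] yaw -6.05 shift [ 0.1977 -0.1187  1.2607] rot [ 0.0002  0.0002 -0.0003] F [ 0.  -0.4  0.6] w 0.087
```

Emit:
{"op": "play_rows", "data": {"claw": [0.43,0.43,0.43,0.43,0.43,0.43,0.43,0.43], "delta_pos": [[0.04,-0.02,0.2],[0.04,-0.02,0.2],[0.04,-0.02,0.2],[0.04,-0.02,0.2],[0.04,-0.02,0.2],[0,-0.02,0.2],[0,0,0.06],[0,0,0]], "delta_rot": [[0,0,0],[0,0,0],[0,0,0],[0,0,0],[0,0,0],[0,0,0],[0,0,0],[0,0,0]]}}

```text
time: 3.35
ee_pos: [0.5077, 0.188, 0.1495]
eef_rot: [0.999, -0.053, -0.001, 0.001]
ft_force: [-0.4, -0.6, 1.1]
width: 0.0498
grip_force: 0.0
```

```bash
python3 -c "
from h import *
plan([.5077,.1886,.088],-6.0)"
```

```text
t 3.35 pos [0.5077 0.188  0.1495] yaw -6.11 shift [ 0.0005 -0.0036  0.3072] rot [ 0.0005  0.0009 -0.0006] F [-0.4 -0.6  1.1] w 0.0498
```

Emit:
{"op": "play_rows", "data": {"claw": [0.43,0.43,0.43,0.43,0.43,0.43,0.43,0.43], "delta_pos": [[0,0,0.1],[0,0,0.1],[0,0,0.1],[0,0,0],[0.03,0,0],[0.03,0,0],[0.03,0,0],[0.03,0,0]], "delta_rot": [[0,0,0],[0,0,0],[0,0,0],[0,0,0],[0,0,0],[0,0,0],[0,0,0],[0,0,0]]}}

```text
time: 4.15
ee_pos: [0.5328, 0.1871, 0.0913]
eef_rot: [0.999, -0.053, 0.0, -0.0]
ft_force: [-4.1, -0.4, 2.4]
width: 0.0499
grip_force: 1.7
```

Emit:
{"op": "play_rows", "data": {"claw": [0.43,0.43,0.43,0.43,0.43,0.43,0.43,0.43], "delta_pos": [[0.02,0,0],[0.02,0,0],[0.02,0,0],[0.02,0,0],[0.02,0,0],[0.02,0,0],[0.01,0,0],[0,0,0]], "delta_rot": [[0,0,0],[0,0,0],[0,0,0],[0,0,0],[0,0,0],[0,0,0],[0,0,0],[0,0,0]]}}

```text
time: 4.95
ee_pos: [0.5585, 0.1841, 0.0904]
eef_rot: [0.999, -0.053, 0.0, -0.0]
ft_force: [-0.3, 0.4, 1.1]
width: 0.0499
grip_force: 0.0
```

```bash
python3 -c "
from h import *
s=r.read_state(); p=s['ee_pos']; ex=np.array([.9945,-.1045]); print('box x',(p[:2]@ex-.5252), s['ft_force'][:2]@ex, p,s['width'])
plan(p,-6)"
```

```text
box x 0.011004519776800725 -0.31897252201059123 [0.5585165  0.18411614 0.09041275] 0.049883282843057195
t 4.95 pos [0.5585 0.1841 0.0904] yaw -6.05 shift [0. 0. 0.] rot [-0.     -0.0002 -0.0003] F [-0.3  0.4  1.1] w 0.0499
```

Emit:
{"op": "play_rows", "data": {"claw": [0.43,0.43,0.43,0.43,0.43], "delta_pos": [[0.01,0,0],[0.01,0,0],[0.01,0,0],[0.01,0,0],[0.005,0,0]], "delta_rot": [[0,0,0],[0,0,0],[0,0,0],[0,0,0],[0,0,0]]}}

```text
time: 5.45
ee_pos: [0.5661, 0.1833, 0.0904]
eef_rot: [0.999, -0.052, -0.001, 0.0]
ft_force: [-10.2, -1.4, 7.1]
width: 0.0495
grip_force: 5.1
```

Emit:
{"op": "play_rows", "data": {"claw": [0.43,0.43], "delta_pos": [[0.005,0,0],[0.005,0,0]], "delta_rot": [[0,0,0],[0,0,0]]}}

```text
time: 5.65
ee_pos: [0.5662, 0.1834, 0.0903]
eef_rot: [0.999, -0.052, -0.003, 0.001]
ft_force: [-19.9, -2.2, 13.6]
width: 0.0495
grip_force: 9.6
```

Emit:
{"op": "play_rows", "data": {"claw": [0.43,0.43], "delta_pos": [[0.005,0,0],[0.005,0,0]], "delta_rot": [[0,0,0],[0,0,0]]}}

```text
time: 5.85
ee_pos: [0.5663, 0.1834, 0.0902]
eef_rot: [0.999, -0.052, -0.005, 0.001]
ft_force: [-29.5, -3.5, 20.2]
width: 0.0495
grip_force: 14.1
```

Emit:
{"op": "play_rows", "data": {"claw": [0.43,0.43,0.43,0.43,0.43,0.43,0.43,0.43], "delta_pos": [[-0.02,0,0],[-0.03,0,0],[-0.1,0,0],[-0.15,0,-0.1],[-0.1,0,-0.2],[-0.1,0,-0.22],[-0.05,0,-0.22],[0,0,0]], "delta_rot": [[0,0,0],[0,0,0],[0,0,0],[0,0,0],[0,0,0],[0,0,0],[0,0,0],[0,0,0]]}}

```text
time: 6.65
ee_pos: [0.4631, 0.1964, 0.2447]
eef_rot: [0.999, -0.052, 0.005, -0.001]
ft_force: [0.2, 0.8, -0.7]
width: 0.0496
grip_force: 0.0
```

Emit:
{"op": "play_rows", "data": {"claw": [1,1,1,1,1], "delta_pos": [[0,0,-0.22],[0,0,-0.22],[0,0,-0.22],[0,0,0],[0,0,0]], "delta_rot": [[0,0,0],[0,0,0],[0,0,0],[0,0,0],[0,0,0]]}}

```text
time: 7.15
ee_pos: [0.4622, 0.1946, 0.371]
eef_rot: [0.999, -0.053, 0.001, -0.0]
ft_force: [0.2, 0.5, -0.1]
width: 0.0174
grip_force: 0.0
```

```bash
cat >> h.py <<'E'
def wsnap(f):
    s=r.read_state(); c=r.camera('wrist')
    T=np.eye(4);T[:3,:3]=R.from_quat(s['eef_rot']).as_matrix();T[:3,3]=s['ee_pos']
    c['cam_to_world']=T@np.array(c['hand_eye'])
    cv2.imwrite(f'pics/{f}.png',c['pixels'][:,:,::-1]); np.savez(f'pics/{f}.npz',**{k:np.array(v) for k,v in c.items()})
    return c
E
python3 -c "
from h import *
wsnap('w2'); plan([.5,.2,.1],-6)"
```

```text
t 7.2 pos [0.4618 0.1943 0.3699] yaw -6.05 shift [ 0.1868 -0.0488  1.3495] rot [ 0.0001 -0.0001 -0.0003] F [ 0.6 -1.   0.2] w 0.0132
```

View pics/w2.png

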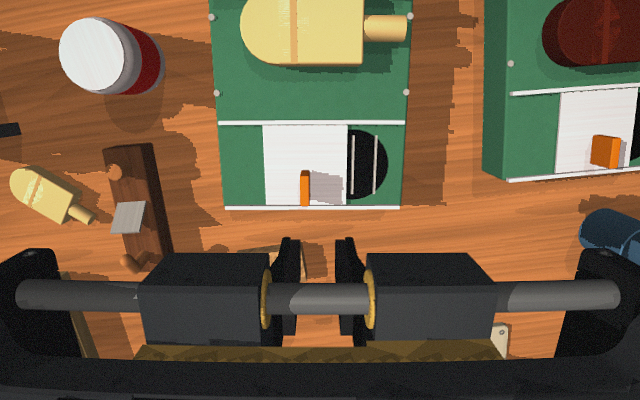

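The wrist view shows the blade now up at the fence end, with its near edge at row ≈64. The left tab is at (305,187) and the right tab at (605,152). Checking squareness and locating the tabs.

```bash
python3 - w2 <<'E'
from m import *
ex=np.array([.9945,-.1045]); ey=np.array([.1045,.9945])
pale=((H>15)&(H<32)&(S>40)&(S<170)&(V>140)).astype('uint8')
n,l,s,ce=cv2.connectedComponentsWithStats(pale); m=l==l[40,320]
cols=[(u,np.argwhere(m[:,u]).max()+.5) for u in range(280,358)]
for z in(.07,.1): a,p=line(cols,z); print('near edge',z,a,p@ex-.5252)
print('rail',rail(224,400,116,128))
o=((H<20)&(S>170)&(V>100)).astype('uint8'); n,l,s,ce=cv2.connectedComponentsWithStats(o)
for i in range(1,n):
    if s[i,4]>60:
        x,y,w,h,_=s[i]; rows=[(np.argwhere(l[v]==i).min(),np.argwhere(l[v]==i).max(),v) for v in range(y+2,y+h,6)]
        print(s[i],rows)
        for a,b,v in rows: print('  ',cast(c,[(a,v),(b+1,v)],.112)[:,:2].round(4).tolist())
print('L plate right edge', cast(c,[(348,150),(348,190)],.075)@np.r_[ey,0]-.2486)
# right box
print('R lower',rail(512,630,172,186),'R upper',rail(514,554,85,100))
g=(H>45)&(H<95)&(S>60)
for v in(110,150): 
    q=np.argwhere(g[v]).ravel(); q=q[q>470]; print('R green min',v,q.min(),cast(c,[(q.min(),v)],.07))
t=snap('top','top1')
E
python3 - top1 <<'E'
from m import *
ex=np.array([.9945,-.1045])
pale=((H>15)&(H<30)&(S>40)&(S<150)&(V>150)).astype('uint8')
n,l,s,ce=cv2.connectedComponentsWithStats(pale)
for i in range(1,n):
    if 250<ce[i][0]<320 and 150<ce[i][1]<200 and s[i,4]>200:
        p=np.argwhere(l==i)[:,::-1].astype(float); print(ce[i],s[i],cv2.minAreaRect(cast(c,p,.104)[:,:2].astype(np.float32)))
cv2.imwrite('pics/crop2.png',cv2.resize(im[140:250,230:430],None,fx=4,fy=4,interpolation=cv2.INTER_CUBIC)[:,:,::-1])
E
```

```text
near edge 0.07 -6.074074 0.033390077169239585
near edge 0.1 -6.0739746 0.030743393751978876
rail (np.float32(-5.4785233), array([0.5079112 , 0.18215221], dtype=float32))
[602  39   8  24  86] [(np.int64(605), np.int64(606), 41), (np.int64(603), np.int64(607), 47), (np.int64(603), np.int64(607), 53), (np.int64(602), np.int64(606), 59)]
   [[0.5738, -0.1585], [0.5737, -0.1611]]
   [[0.5672, -0.1563], [0.5668, -0.1629]]
   [[0.5604, -0.1568], [0.56, -0.1634]]
   [[0.5536, -0.1561], [0.5532, -0.1626]]
[590 135  31  34 827] [(np.int64(593), np.int64(614), 137), (np.int64(592), np.int64(620), 143), (np.int64(592), np.int64(619), 149), (np.int64(591), np.int64(618), 155), (np.int64(591), np.int64(617), 161), (np.int64(608), np.int64(616), 167)]
   [[0.461, -0.1525], [0.4585, -0.1829]]
   [[0.4536, -0.152], [0.4501, -0.1923]]
   [[0.4459, -0.1528], [0.4425, -0.1918]]
   [[0.4383, -0.1522], [0.4348, -0.1914]]
   [[0.4305, -0.1531], [0.427, -0.191]]
   [[0.4204, -0.1778], [0.4192, -0.1907]]
[300 171  10  35 305] [(np.int64(301), np.int64(308), 173), (np.int64(300), np.int64(308), 179), (np.int64(300), np.int64(308), 185), (np.int64(300), np.int64(308), 191), (np.int64(300), np.int64(308), 197), (np.int64(301), np.int64(308), 203)]
   [[0.4525, 0.2144], [0.4514, 0.2046]]
   [[0.4451, 0.2165], [0.4439, 0.2054]]
   [[0.4375, 0.2174], [0.4363, 0.2063]]
   [[0.4299, 0.2183], [0.4287, 0.2072]]
   [[0.4221, 0.2193], [0.4209, 0.208]]
   [[0.4142, 0.219], [0.4131, 0.2089]]
L plate right edge [-0.04854833 -0.0497743 ]
R lower (np.float32(-1.2073822), array([ 0.40544823, -0.13289894], dtype=float32)) R upper (np.float32(-0.3788376), array([ 0.5209315 , -0.09385999], dtype=float32))
R green min 110 484 [[ 0.50259068 -0.0304347   0.07      ]]
R green min 150 483 [[ 0.4497918  -0.02997839  0.07      ]]
```

View pics/crop2.png

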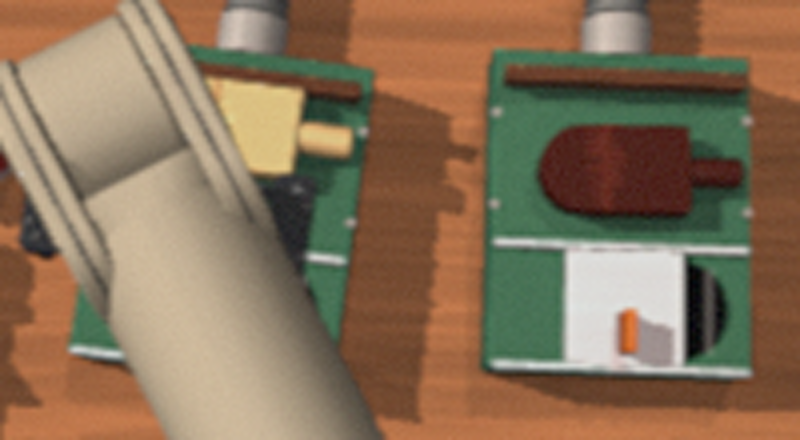

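The blade is flush: the near edge is at box x≈31 and the yaw is −6.07° against −6.0° for the box. The crop shows its far edge on the fence, with nothing else moved. The left tab is at about (0.433, 0.212), box y≈+7, so next I push it from its −y side with closed fingers.

```bash
python3 -c "
from h import *
plan([.4251,.1681,.16],-6)"
```

```text
t 7.25 pos [0.4615 0.1942 0.3694] yaw -6.05 shift [-0.1663  0.148   1.047 ] rot [ 0.0002  0.0003 -0.0003] F [ 1.1  0.4 -0.2] w 0.0099
```

Emit:
{"op": "play_rows", "data": {"claw": [1,1,1,1,1,1,1,1], "delta_pos": [[-0.04,0.04,0.2],[-0.04,0.04,0.2],[-0.04,0.04,0.2],[-0.04,0.03,0.2],[0,0,0.2],[0,0,0.05],[0,0,0],[0,0,0]], "delta_rot": [[0,0,0],[0,0,0],[0,0,0],[0,0,0],[0,0,0],[0,0,0],[0,0,0],[0,0,0]]}}

```text
time: 8.05
ee_pos: [0.4273, 0.1686, 0.1619]
eef_rot: [0.999, -0.052, 0.001, -0.0]
ft_force: [0.8, 0.1, -0.9]
width: 0.0007
grip_force: 0.0
```

Emit:
{"op": "play_rows", "data": {"claw": [1,1,1,1,1], "delta_pos": [[0,0,0.12],[0,0,0.12],[0,0,0.1],[0,0,0],[0,0,0]], "delta_rot": [[0,0,0],[0,0,0],[0,0,0],[0,0,0],[0,0,0]]}}

```text
time: 8.55
ee_pos: [0.4275, 0.1686, 0.0941]
eef_rot: [0.999, -0.053, 0.001, -0.0]
ft_force: [0.5, -0.1, 0.4]
width: 0.0004
grip_force: 0.0
```

```bash
python3 -c "
from h import *
e=[.9945,-.1045];f=[.1045,.9945];p=np.array(e)*.4052+np.array(f)*(.2486+.029)
plan([*p,.09],-6)"
```

```text
t 8.55 pos [0.4275 0.1686 0.0941] yaw -6.03 shift [-0.0121 -0.3262  0.0209] rot [-0.0003 -0.0005 -0.0001] F [ 0.5 -0.1  0.4] w 0.0004
```

Emit:
{"op": "play_rows", "data": {"claw": [1,1,1,1,1,1,1], "delta_pos": [[-0.01,-0.05,0.02],[0,-0.05,0],[0,-0.05,0],[0,-0.05,0],[0,-0.05,0],[0,-0.04,0],[0,0,0]], "delta_rot": [[0,0,0],[0,0,0],[0,0,0],[0,0,0],[0,0,0],[0,0,0],[0,0,0]]}}

```text
time: 9.25
ee_pos: [0.4305, 0.2274, 0.0886]
eef_rot: [0.999, -0.052, -0.0, -0.0]
ft_force: [0.1, -0.3, 0.1]
width: 0.0004
grip_force: 0.0
```

Emit:
{"op": "play_rows", "data": {"claw": [1,1,1], "delta_pos": [[0,-0.015,0],[0,-0.015,0],[0,0,0]], "delta_rot": [[0,0,0],[0,0,0],[0,0,0]]}}

```text
time: 9.55
ee_pos: [0.431, 0.232, 0.0883]
eef_rot: [0.999, -0.053, -0.0, 0.0]
ft_force: [-0.4, -1.0, 0.6]
width: -0.0
grip_force: 0.2
```

Emit:
{"op": "play_rows", "data": {"claw": [1,1,1], "delta_pos": [[0,-0.01,0],[0,-0.01,0],[0,0,0]], "delta_rot": [[0,0,0],[0,0,0],[0,0,0]]}}

```text
time: 9.85
ee_pos: [0.4316, 0.236, 0.0884]
eef_rot: [0.999, -0.052, -0.0, 0.0]
ft_force: [-1.0, -1.0, -0.1]
width: 0.0004
grip_force: 0.5
```

Emit:
{"op": "play_rows", "data": {"claw": [1,1,1], "delta_pos": [[0,-0.01,0],[0,-0.01,0],[0,0,0]], "delta_rot": [[0,0,0],[0,0,0],[0,0,0]]}}

```text
time: 10.15
ee_pos: [0.4321, 0.2402, 0.0885]
eef_rot: [0.999, -0.052, 0.0, -0.0]
ft_force: [-0.6, -0.0, -0.0]
width: 0.0006
grip_force: 0.4
```

Emit:
{"op": "play_rows", "data": {"claw": [1,1,1], "delta_pos": [[0,-0.01,0],[0,-0.01,0],[0,0,0]], "delta_rot": [[0,0,0],[0,0,0],[0,0,0]]}}

```text
time: 10.45
ee_pos: [0.4322, 0.2406, 0.0883]
eef_rot: [0.999, -0.054, -0.001, 0.003]
ft_force: [-6.9, -15.7, 10.1]
width: 0.0001
grip_force: 9.0
```

Emit:
{"op": "play_rows", "data": {"claw": [1,1,1], "delta_pos": [[0,-0.01,0],[0,-0.01,0],[0,0,0]], "delta_rot": [[0,0,0],[0,0,0],[0,0,0]]}}

```text
time: 10.75
ee_pos: [0.4322, 0.2408, 0.0882]
eef_rot: [0.998, -0.055, -0.002, 0.006]
ft_force: [-13.9, -31.6, 25.3]
width: -0.0002
grip_force: 18.6
```

The left shutter is at its end stop. Backing off, rising, then moving over the right box for a view.

Emit:
{"op": "play_rows", "data": {"claw": [1,1,1,1,1,1,1,1], "delta_pos": [[0,0.03,0],[0,0.06,0],[0,0.1,-0.05],[0,0,-0.2],[0,0,-0.24],[0,0.1,-0.22],[0,0.2,-0.14],[0,0.24,-0.05]], "delta_rot": [[0,0,0],[0,0,0],[0,0,0],[0,0,0],[0,0,0],[0,0,0],[0,0,0],[0,0,0]]}}

```text
time: 11.55
ee_pos: [0.4187, 0.1032, 0.272]
eef_rot: [0.999, -0.051, 0.003, -0.001]
ft_force: [1.5, -0.1, -0.3]
width: 0.0006
grip_force: 0.0
```

Emit:
{"op": "play_rows", "data": {"claw": [1,1,1,1,1,1,1,1], "delta_pos": [[0,0.24,-0.1],[0,0.24,-0.1],[0,0.24,-0.1],[0,0.24,-0.1],[0,0.24,-0.1],[0.08,0.15,0],[0,0,0],[0,0,0]], "delta_rot": [[0,0,-0.03],[0,0,0],[0,0,0],[0,0,0],[0,0,0],[0,0,0],[0,0,0],[0,0,0]]}}

```text
time: 12.35
ee_pos: [0.4266, -0.1581, 0.3645]
eef_rot: [1.0, -0.006, 0.0, -0.0]
ft_force: [0.5, 1.4, -0.7]
width: 0.0003
grip_force: 0.0
```

```bash
python3 -c "
from h import *
wsnap('w3'); plan([.5,-.2,.1],-.5)"
```

```text
t 12.4 pos [ 0.4266 -0.1573  0.3646] yaw -0.57 shift [0.3688 0.2103 1.3232] rot [-0.0001 -0.0001 -0.0004] F [ 0.5 -0.1  0.7] w 0.0006
```

View pics/w3.png

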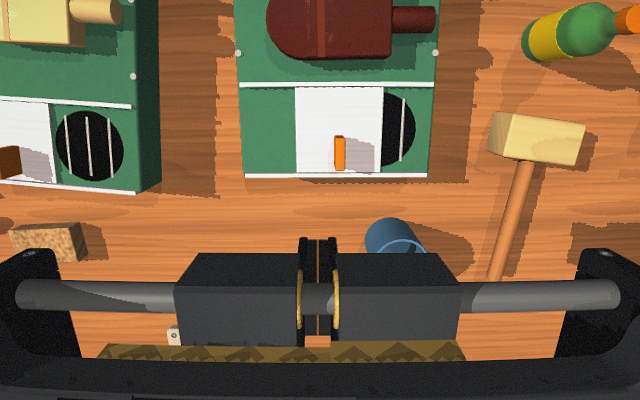

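The left port at (90,145) is now fully uncovered. The right tab is at (340,153) and the right rails are at rows 85 and 176.

```bash
python3 - w3 <<'E'
from m import *
print('upper',rail(240,434,78,92),'lower',rail(246,427,170,182))
o=((H<20)&(S>170)&(V>100)).astype('uint8'); n,l,s,ce=cv2.connectedComponentsWithStats(o)
for i in range(1,n):
    if s[i,4]>60 and 300<ce[i][0]<400:
        x,y,w,h,_=s[i]
        for v in range(y+2,y+h,8): q=np.argwhere(l[v]==i); print(v,cast(c,[(q.min(),v),(q.max()+1,v)],.112)[:,:2].round(4).tolist())
g=(H>45)&(H<95)&(S>60)
for v in(110,150): 
    q=np.argwhere(g[v]).ravel(); q=q[(q>200)&(q<480)]; print('green',cast(c,[(q.min(),v),(q.max()+1,v)],.07)[:,:2].round(4).tolist())
E
```

```text
upper (np.float32(-0.5444565), array([ 0.51961863, -0.16629586], dtype=float32)) lower (np.float32(-0.4387436), array([ 0.40590283, -0.16977152], dtype=float32))
2 [[0.6044, -0.1614], [0.6043, -0.17]]
10 [[0.5964, -0.1613], [0.5963, -0.17]]
18 [[0.5882, -0.1634], [0.5882, -0.1677]]
26 [[0.5801, -0.1622], [0.58, -0.1699]]
34 [[0.5718, -0.1621], [0.5717, -0.1698]]
42 [[0.5635, -0.162], [0.5634, -0.1697]]
50 [[0.5551, -0.163], [0.5551, -0.1686]]
138 [[0.4575, -0.1797], [0.4574, -0.1915]]
146 [[0.448, -0.1797], [0.4479, -0.1927]]
154 [[0.4385, -0.1797], [0.4384, -0.1928]]
162 [[0.4288, -0.1797], [0.4287, -0.1917]]
170 [[0.419, -0.1821], [0.4189, -0.1918]]
green [[0.4899, -0.0617], [0.4874, -0.3071]]
green [[0.4386, -0.0608], [0.436, -0.3083]]
```

```bash
python3 -c "
from h import *
plan([.4376,-.146,.16],-.5)"
```

```text
t 12.4 pos [ 0.4266 -0.1573  0.3646] yaw -0.57 shift [ 0.0542 -0.0567  1.0232] rot [-0.0001 -0.0001 -0.0004] F [ 0.5 -0.1  0.7] w 0.0006
```

Emit:
{"op": "play_rows", "data": {"claw": [1,1,1,1,1,1,1,1], "delta_pos": [[0.03,-0.03,0.2],[0.03,-0.03,0.2],[0,0,0.2],[0,0,0.2],[0,0,0.2],[0,0,0],[0,0,0],[0,0,0]], "delta_rot": [[0,0,0],[0,0,0],[0,0,0],[0,0,0],[0,0,0],[0,0,0],[0,0,0],[0,0,0]]}}

```text
time: 13.2
ee_pos: [0.4399, -0.1461, 0.1672]
eef_rot: [1.0, -0.005, 0.002, 0.001]
ft_force: [-0.0, 0.4, 0.8]
width: 0.0004
grip_force: 0.0
```

Emit:
{"op": "play_rows", "data": {"claw": [1,1,1,1,1], "delta_pos": [[0,0,0.12],[0,0,0.12],[0,0,0.12],[0,0,0],[0,0,0]], "delta_rot": [[0,0,0],[0,0,0],[0,0,0],[0,0,0],[0,0,0]]}}

```text
time: 13.7
ee_pos: [0.4396, -0.1464, 0.0945]
eef_rot: [1.0, -0.005, 0.001, 0.0]
ft_force: [0.4, -0.6, 1.0]
width: 0.0004
grip_force: 0.0
```

```bash
python3 -c "
from h import *
plan([.4376,-.22,.088],-.5)"
```

```text
t 13.7 pos [ 0.4396 -0.1464  0.0945] yaw -0.62 shift [-0.0062  0.3681  0.0329] rot [ 0.0002 -0.0006 -0.0007] F [ 0.4 -0.6  1. ] w 0.0004
```

Emit:
{"op": "play_rows", "data": {"claw": [1,1,1,1,1,1,1,1], "delta_pos": [[0,0.05,0.03],[0,0.05,0],[0,0.05,0],[0,0.05,0],[0,0.05,0],[0,0.05,0],[0,0.04,0],[0,0,0]], "delta_rot": [[0,0,0],[0,0,0],[0,0,0],[0,0,0],[0,0,0],[0,0,0],[0,0,0],[0,0,0]]}}

```text
time: 14.5
ee_pos: [0.4375, -0.2156, 0.0866]
eef_rot: [1.0, -0.006, -0.0, 0.0]
ft_force: [-0.7, 0.2, 0.7]
width: 0.0003
grip_force: 0.0
```

Emit:
{"op": "play_rows", "data": {"claw": [1,1,1], "delta_pos": [[0,0.015,0],[0,0.015,0],[0,0,0]], "delta_rot": [[0,0,0],[0,0,0],[0,0,0]]}}

```text
time: 14.8
ee_pos: [0.4374, -0.2202, 0.0865]
eef_rot: [1.0, -0.005, -0.0, -0.0]
ft_force: [0.3, 0.1, 0.8]
width: 0.0002
grip_force: 0.1
```

Emit:
{"op": "play_rows", "data": {"claw": [1,1,1], "delta_pos": [[0,0.01,0],[0,0.01,0],[0,0,0]], "delta_rot": [[0,0,0],[0,0,0],[0,0,0]]}}

```text
time: 15.1
ee_pos: [0.4374, -0.2211, 0.0863]
eef_rot: [1.0, -0.004, -0.001, -0.002]
ft_force: [-2.5, 13.0, 3.5]
width: 0.0004
grip_force: 6.8
```

Emit:
{"op": "play_rows", "data": {"claw": [1,1,1], "delta_pos": [[0,0.01,0],[0,0.01,0],[0,0,0]], "delta_rot": [[0,0,0],[0,0,0],[0,0,0]]}}

```text
time: 15.4
ee_pos: [0.4374, -0.2214, 0.0863]
eef_rot: [1.0, -0.003, -0.002, -0.004]
ft_force: [-6.4, 28.4, 12.7]
width: 0.0007
grip_force: 14.9
```

Emit:
{"op": "play_rows", "data": {"claw": [1,1,1,1,1,1,1,1], "delta_pos": [[0,-0.03,0],[0,-0.06,0],[0,-0.1,-0.05],[0,0,-0.2],[0,0,-0.24],[0,0,-0.24],[0,0,-0.24],[0,0,-0.24]], "delta_rot": [[0,0,0],[0,0,0],[0,0,0],[0,0,0],[0,0,0],[0,0,0],[0,0,0],[0,0,0]]}}

```text
time: 16.2
ee_pos: [0.4377, -0.19, 0.331]
eef_rot: [1.0, -0.006, 0.0, 0.001]
ft_force: [0.5, -0.8, -0.3]
width: 0.0006
grip_force: 0.0
```

Emit:
{"op": "play_rows", "data": {"claw": [1,1,1,1,1,1,1,1], "delta_pos": [[-0.05,0.2,-0.1],[-0.05,0.2,-0.1],[-0.05,0.2,0],[-0.05,0.2,0],[-0.05,0.2,0],[-0.05,0.2,0],[0,0,0],[0,0,0]], "delta_rot": [[0,0,0],[0,0,0],[0,0,0],[0,0,0],[0,0,0],[0,0,0],[0,0,0],[0,0,0]]}}

```text
time: 17.0
ee_pos: [0.3751, -0.4301, 0.3682]
eef_rot: [1.0, -0.006, -0.0, -0.0]
ft_force: [-0.1, 1.2, 0.3]
width: 0.0001
grip_force: 0.0
```

Run:
```python
from h import *
c=snap('top','top2'); cv2.imwrite('pics/crop3.png',cv2.resize(c['pixels'][140:250,230:430],None,fx=4,fy=4,interpolation=cv2.INTER_CUBIC)[:,:,::-1])
plan([.4,-.3,.3],0)
```

```text
t 17.05 pos [ 0.3758 -0.4291  0.3686] yaw -0.63 shift [ 0.114  -0.6467  0.3432] rot [-0.     -0.     -0.0035] F [ 0.9  0.2 -0.8] w 0.0003
```

View pics/crop3.png

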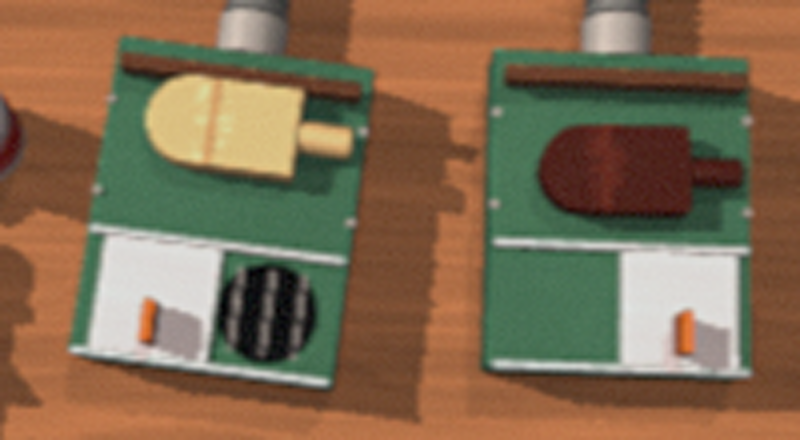

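The crop shows the bare blade along the fence at (230,95), the left port fully open at (268,310) and the right port fully covered at (680,310). The varnished blade at (640,170) hasn't moved. Handing in.

```bash
python3 -c "
from bench import r
print(r.close_job())"
```

```text
the job is handed in; nothing more can be done
None
```

Job handed in at about 17 s: the bare blade is square and flush against the left box's fence, the left shutter is open to its stop, the right shutter is shut to its stop, and the varnished blade was not touched.

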